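Lock a sprig mould in its hinged carrier and hold the carrier at its balance point

ROBOT

A 7-joint arm with a two-finger parallel gripper is mounted at the origin on a cart in front of the work surface, level with it; the furniture and walls round the work are solid. World frame = base frame: x ahead of the robot, y to its left, z up, the work surface at z = 0. Lengths are in mm, angles in rad, forces in N, time in s.
With the tool pointing down it reaches from about 425 to 1025 mm from the base axis. Payload 9.4 kg.
Tool frame: the origin (TCP) lies at the very end of the fingers, on their centre line; the grasp point (between the pads) lies 19 mm behind it; z points along the fingers, y is the line along which they close (so a half turn about z gives the same grasp; the last joint's range is limited). The gripper opens to 93 mm and grips with 3 to 60 N. Pads are 15 mm wide; open, the fingers measure 128 mm over their backs; the gripper's body (75 mm by 188 mm) begins 65 mm behind the grasp point.
Start: joints at [-1.419, 0.599, -0.003, 1.599, 0.002, 0.943, -0.08], TCP at [164.443, 706.104, 189.218] pointing down, gripper open.
Joint ranges: [-2.57, 2.57], [-0.35, 1.97], [-1.29, 1.29], [0.11, 2.56], [-1.05, 4.19], [0.11, 1.86], [-2.63, 2.63]. Speed limits (rad/s): [2.22, 2.22, 3.01, 3.01, 3.14, 3.14, 3.14].

INTERFACE

Orientations are given as a rotation vector (axis times angle).
In Python, from cell import state, grab_frame, job_done, find_in, place_of gives the robot as it stands. The module is installed in compiled form; this text tells all that it offers.
- The arm moves only by the tool carry_out, never from a script. Its argument "rows" is a list that holds one entry, the list of rows, each a list of 7 numbers: the closure, from 0 (fully open) to 1 (shut), then the shift along the world's x, y, z in m, then the turn, a rotation vector about the world's x, y, z in degrees. In form: [[[gripper, tx, ty, tz, rx, ry, rz], ...]]. A call has 1 to 10 rows; each row is the pose to reach, as a shift and turn from the pose commanded when the call began; what a row does not reach only later rows make up. A row lasts 1/10 s, in which the tool goes at most 50 mm and 8.59 degrees, less where a joint would pass 70% of its speed; a pose out of reach is approached as far as the arm can. A call with a gripper value outside its range is refused whole. The fingers move at their own pace and stop on an object; "newtons" is the grip in N (left out, the last holds). Time passes only in rows, so rows that repeat a pose let the fingers close. It gives the time, the measured TCP pose, the force, the opening and the grip force at its end, in the units of the state.
- state(): the state, without advancing time (a new reading comes with each control period).
- grab_frame(name): name is "scene" or "top" or "wrist"; returns a dict with "color" (420x560x3 uint8, blue, green, red), "fov_y" (degrees; the focal length in pixels is half the picture's height over the tangent of half this angle, whatever the lens; pixels are square), "cx", "cy" (the principal point, pixels), "world_from_camera" (4x4, takes a point from camera to world coordinates); the wrist camera has in their place "hand_eye" (4x4, takes a point from camera to tool coordinates, whose origin is the TCP and whose axes are the flange's). Camera axes: x right, y down, z forward; pixel columns grow to the right and rows downward; lengths in mm; the calibration is good to about 2 mm. A picture is of the moment at which its call begins: read the wrist's pose just before it. There is no depth.
- job_done(): hands the job in; it is judged then, once.
Trained networks look in the newest picture that a camera, given by its name, has taken for a name from the list of things; names that differ only in an ending like _2 or _b are one class to them, and where a whole thing is asked for, a point or a joint stands for the part that bears it (a point fixed in the world has none). Each returns a list of dicts, best first, with "confidence" (0 to 1); they miss things now and then, are a little off and sometimes report something else, mostly with a low value. They report only what shows in the picture. A call takes as long as a camera call. They do not tell look-alikes from the thing itself.
- find_in(name, camera): "extent" ([centre column, centre row, width, height] in pixels, round what is visible of it).
- place_of(name, camera): "position" ([column, row] in pixels: a listed point, or the origin of a listed thing).
The state is a dict: "time": time; "joints": joint angles; "qd": joint speeds; "joint_efforts": joint torques, N m; "tcp_pos": TCP position; "eef_rot": TCP orientation; "wrist_force": force on the tool from outside, world axes, zero at the start; "wrist_torque": the same for the moment, N m; "opening": opening from 0.0 (shut) to 1.0 (fully open); "grasp_force": force on a finger pad.
Only numpy, scipy, OpenCV 4.12 (cv2) and the standard library are available. Lean on these libraries where they do the work, as an engineer would, in place of code of your own. Each camera call takes 0.05 s, during which the arm holds its last target. There are 200 camera calls.

TASK

First turn the brass turnbutton on the wooden carrier fully round, so that its long end lies over the white plaster mould and locks it in. Then take the carrier by its red bar, swing it up on its hinge to dead centre, where it stands upright and would fall neither way, and hold it still there so that the mould face can be sprayed from the far side: never let it drop or go over the far side, and leave the other things on the bench alone. Finish still gripping the red bar with the carrier at the balance point; do not let go.

Things in the scene. Friction and masses are not known exactly. Their poses are not given: they have to be found in the camera images.
- stand: Fixed stand: plywood base board 170 x 176 x 12 mm with two wooden cheeks (to 82 mm height, at y = +-70 mm) that carry the hinge pin. Origin on the bench right below the middle of the hinge axis, which runs level along the stand's own y. At the start the carrier lies to the stand's -x, roughly toward the robot; the stand's yaw is within 0.4 rad.
- stand_hinge (a point): Middle of the hinge axis, 62 mm above the bench.
- flap (a joint): Angle of the hinged carrier (rad): 0 = flat on its rests (start), 1.571 = upright, red bar straight above the hinge: its balance point with the mould in. Below that it falls back to 0, above it falls over the far side to a stop at 2.5. Almost frictionless, no stay; carrier and mould weigh 0.5 to 0.6 kg, lifting at the bar takes 2 to 3 N.
- grip_bar: Round red bar, 12 mm thick, 88 mm long, at the carrier's free end; origin at its middle, along its own y, parallel to the hinge. 172 mm from the hinge axis; 62 mm high when flat, 234 mm when upright. Steel arms 8 mm thick, 98 mm apart, hold its ends; 69 mm free between bar and the carrier's wooden rail (59 mm to the locked turnbutton's short end). It is a sleeve that turns freely on its pin.
- turnbutton (a joint): Angle of the turnbutton (rad): 0 = open, long end pointing to the stand's +y; 1.571 = against its stop, long end over the mould (pointing to the hinge). Closing it turns it clockwise seen from above. It starts between 0 and 0.35; it is held by friction (0.04 N m).
- turn_pivot (a point): On the turnbutton's vertical pivot axis at mid height, 85 mm from the hinge axis toward the red bar, 84.5 mm above the bench when flat. The turnbutton is a brass bar 14 mm wide and 14 mm high (77.5 to 91.5 mm above the bench); long end 30 mm, short end 22 mm from the pivot. Rail top below it at 75.5 mm, mould top at 75 mm.
- turn_tip (a point): Tip of the turnbutton's long end, at the middle of its height.
- sprig_mould: White plaster sprig mould with a flower, block 50 x 62 x 26 mm, lying loose (about 1.5 mm play) in the carrier's tray; origin in the middle of its underside. A fixed steel lip covers its hinge-side edge; only the turnbutton holds the other edge.
- tray_floor (a point): Middle of the tray's floor in the carrier, where the mould's origin belongs.
- spray_bottle: Bystander to leave alone: red-headed spray bottle, 188 mm tall; origin in the middle of its underside.
- spare_mould: Bystander to leave alone: second, smaller white plaster sprig mould, 40 x 50 x 26 mm, lying on the bench; not used; origin in the middle of its underside.
- cup: Bystander to leave alone: small terracotta-coloured test cup, 62 mm wide, 53 mm tall; origin in the middle of its underside.
- beaker: Bystander to leave alone: pale plastic beaker, 71 mm wide, 96 mm tall; origin in the middle of its underside.
- clay_lump: Bystander to leave alone: brown lump of clay, 52 x 74 x 40 mm; origin in the middle of its underside.
- brush: Bystander to leave alone: flat slip brush with a red handle, 219 mm long; origin in the middle of its underside.
Not all that is in view belongs to the job. What is shaped like the sprig_mould but black or pink is not meant.

How it is judged:
By the outcome, as a careful person would: the job done as asked, in the order asked, and still so for the second after the job is handed in, while the arm keeps its last pose, push and grip.
It also fails if it takes over 54 s, if anything falls off the work surface, if the arm or the gripper's body presses on something with over 40 N, if the wrist force passes 120 N, or if a joint passes its speed limit or range.

## Working session

There is one attempt and no reset: what is moved stays moved. The work goes in short steps, Python scripts to look and compute and a tool call to move; the robot and the scene stay as the last step left them, time stands still between calls to the robot, and variables do not carry over. Pictures are saved under pics/ and viewed, at most 10 in all, crops included, and the job is handed in when it is done.

Besides the shell and the picture viewer there is one more tool, called after "Emit:" as name(argument=value, ...), one argument or row to a line, values as JSON. carry_out: Moves the arm, as the interface text tells. Its arguments: {"type":"object","properties":{"rows":{"type":"array"},"newtons":{"type":"number"}},"required":["rows"]}

```bash
mkdir -p pics
cat > h.py <<'E'
import numpy as np, cv2
from scipy.spatial.transform import Rotation as R
from cell import state, grab_frame, job_done, find_in, place_of
def snap(cam,fn=None):
    s=state(); f=grab_frame(cam)
    if fn: cv2.imwrite('pics/'+fn,f['color'])
    if 'world_from_camera' in f: T=np.array(f['world_from_camera'])
    else:
        W=np.eye(4); W[:3,:3]=R.from_rotvec(s['eef_rot']).as_matrix(); W[:3,3]=s['tcp_pos']
        T=W@np.array(f['hand_eye'])
    F=f['color'].shape[0]/2/np.tan(np.radians(f['fov_y'])/2)
    return dict(T=T,F=F,c=(f['cx'],f['cy']),im=f['color'])
def ray(v,px):
    d=np.array([(px[0]-v['c'][0])/v['F'],(px[1]-v['c'][1])/v['F'],1]); return v['T'][:3,3],v['T'][:3,:3]@d
def at_z(v,px,z):
    o,d=ray(v,px); return o+d*(z-o[2])/d[2]
def proj(v,p):
    q=np.linalg.inv(v['T'])@np.append(p,1); return q[:2]/q[2]*v['F']+np.array(v['c'])
E
python3 - <<'E'
from h import *
np.set_printoptions(precision=1,suppress=True)
print(state())
for cam in('scene','top'):
    v=snap(cam,cam+'0.png')
    print(cam,v['T'][:3,3])
    for n,z in(('stand',0),('stand_hinge',62),('grip_bar',62),('turn_pivot',84.5),('turn_tip',84.5),('sprig_mould',49),('tray_floor',49),('spray_bottle',0),('spare_mould',0),('cup',0),('beaker',0),('clay_lump',0),('brush',0)):
        for r in place_of(n,cam)[:2]: print(n,round(r['confidence'],2),np.array(r['position']),at_z(v,r['position'],z))
E
```

```text
{'time': 0.0, 'joints': array([-1.4,  0.6, -0. ,  1.6,  0. ,  0.9, -0.1]), 'qd': array([-0.,  0.,  0.,  0., -0.,  0., -0.]), 'joint_efforts': array([ -0. , -76.5,   1.5, -25.2,  -0.1,   0. ,   0. ]), 'tcp_pos': array([164.3, 705.6, 188.4]), 'eef_rot': array([-0.4, -3.1,  0. ]), 'wrist_force': array([ 0.3,  0.3, -0.4]), 'wrist_torque': array([ 0. ,  0. , -0.1]), 'grasp_force': 0.0, 'opening': 0.9982746142941488}
scene [-556.9  969.3 1061.6]
stand 0.69 [291.2 220.8] [618.3 -74.3   0. ]
stand_hinge 0.7 [291.9 203.8] [635.9 -92.1  62. ]
grip_bar 0.52 [321.1 225.5] [457.9 -76.2  62. ]
turn_pivot 0.44 [303.9 208. ] [558.5 -83.2  84.5]
turn_tip 0.47 [302. 213.] [537.8 -55.   84.5]
sprig_mould 0.73 [351.2 220.8] [ 421.7 -196.8   49. ]
sprig_mould 0.67 [300.9 214.2] [574.1 -83.5  49. ]
tray_floor 0.7 [299.5 212.1] [588.3 -89.1  49. ]
spray_bottle 0.79 [363.3 207.6] [ 503.3 -361.     0. ]
spray_bottle 0.67 [291.  217.8] [634.6 -87.5   0. ]
spare_mould 0.79 [217.5 283.8] [496.3 348.8   0. ]
cup 0.68 [191.9 272.3] [599.1 381.7   0. ]
beaker 0.88 [338.5 187.8] [ 679.3 -397.9    0. ]
clay_lump 0.2
[... 201 characters left out ...]
  62. ]
turn_pivot 0.59 [300.2 230.2] [524.9 -74.   84.5]
turn_tip 0.59 [293.7 224.4] [541.7 -54.2  84.5]
turn_tip 0.18 [157.  201.5] [599.5 355.6  84.5]
sprig_mould 0.9 [350.3 251.9] [ 464.9 -231.7   49. ]
sprig_mould 0.68 [261.2 266.4] [414.1  40.2  49. ]
tray_floor 0.86 [302.8 216.9] [569.1 -83.7  49. ]
tray_floor 0.65 [162.7 203.2] [599.8 348.8  49. ]
spray_bottle 0.71 [394.7 238.8] [ 511.8 -384.7    0. ]
spare_mould 0.59 [166.8 235.8] [502.5 344.3   0. ]
cup 0.79 [157.8 201.6] [611.4 379.    0. ]
beaker 0.8 [393.7 192.6] [ 662.4 -382.3    0. ]
clay_lump 0.52 [120.1 257.3] [431.  486.7   0. ]
clay_lump 0.51 [299.7 215.3] [579.6 -77.2   0. ]
brush 0.92 [427.5 255.9] [ 459.7 -490.3    0. ]
```

Run:
```python
import cv2
im=cv2.imread('pics/top0.png'); c=im[150:300,90:450]; cv2.imwrite('pics/topc.png',cv2.resize(c,None,fx=2.2,fy=2.2,interpolation=2))
```

```text
(no output)
```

View pics/topc.png

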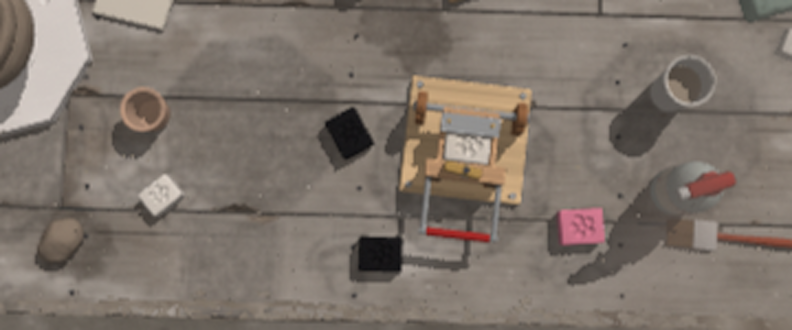

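View pics/scene0.png

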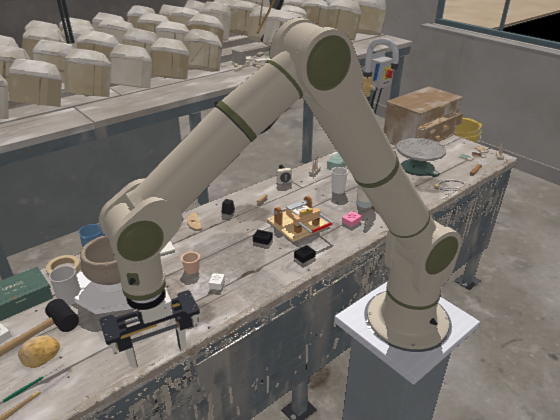

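The top view shows the carrier at about (300,230) with the red bar at (299,257) and the turnbutton at about (300,228). The stand's yaw is about -0.1 rad. The decoys (black and pink) lie beside it. Next I move over it for a close look.

Emit:
carry_out(
  rows=[
    [[0,0.316,-0.376,0.11,0,0,-40],[0,0.316,-0.376,0.11,0,0,-40],[0,0.316,-0.376,0.11,0,0,-40],[0,0.316,-0.376,0.11,0,0,-40],[0,0.316,-0.376,0.11,0,0,-40],[0,0.316,-0.376,0.11,0,0,-40],[0,0.316,-0.376,0.11,0,0,-40],[0,0.316,-0.376,0.11,0,0,-40],[0,0.316,-0.376,0.11,0,0,-40],[0,0.316,-0.376,0.11,0,0,-40]],
  ],
)

```text
time: 2.4
tcp_pos: [479.4, 330.9, 299.3]
eef_rot: [1.404, 2.81, 0.001]
wrist_force: [0.7, 1.1, -0.2]
opening: 1.0
grasp_force: 0.0
```

Emit:
carry_out(
  rows=[
    [[0,0.02,-0.4,0,0,0,-40],[0,0.02,-0.4,0,0,0,-40],[0,0.02,-0.4,0,0,0,-40],[0,0.02,-0.4,0,0,0,-40],[0,0.02,-0.4,0,0,0,-40],[0,0.02,-0.4,0,0,0,-40],[0,0.02,-0.4,0,0,0,-40],[0,0.02,-0.4,0,0,0,-40],[0,0.02,-0.4,0,0,0,-40],[0,0.02,-0.4,0,0,0,-40]],
  ],
)

```text
time: 3.4
tcp_pos: [498.2, -68.4, 298.6]
eef_rot: [2.284, 2.157, 0.001]
wrist_force: [0.5, 0.2, 0.5]
opening: 1.003
grasp_force: 0.0
```

```bash
cat > look.py <<'E'
from h import *
import sys
np.set_printoptions(precision=2,suppress=True)
s=state(); print(s['time'],s['tcp_pos'],s['joints'],s['wrist_force'],s['opening']); Rm=R.from_rotvec(s['eef_rot']).as_matrix(); print(Rm)
v=snap('wrist',sys.argv[1]); print('cam',v['T'][:3,3])
for n,z in(('stand_hinge',62),('grip_bar',62),('turn_pivot',84.5),('turn_tip',84.5),('sprig_mould',49),('tray_floor',49)):
    for r in place_of(n,'wrist')[:2]: print(n,round(r['confidence'],2),np.array(r['position']),at_z(v,r['position'],z))
E
python3 look.py w1.png
```

```text
3.4 [498.24 -68.4  298.64] [-0.44  0.23  0.58  1.98 -0.15  0.97  0.15] [0.55 0.2  0.46] 1.0032247550207065
[[ 0.06  1.    0.  ]
 [ 1.   -0.06  0.  ]
 [ 0.    0.   -1.  ]]
cam [502.6   14.14 494.27]
stand_hinge 0.77 [373.6 184. ] [618.32 -89.22  62.  ]
grip_bar 0.86 [235.5 178.1] [449.17 -72.04  62.  ]
turn_pivot 0.81 [308.1 183.5] [535.97 -78.83  84.5 ]
turn_tip 0.64 [309.5 157.4] [538.5  -48.49  84.5 ]
sprig_mould 0.76 [339.7  37. ] [579.64  79.95  49.  ]
sprig_mould 0.75 [257.8 282. ] [ 465.2 -221.9   49. ]
tray_floor 0.17 [260.1 404.8] [ 453.5  -434.47   49.  ]
```

View pics/w1.png

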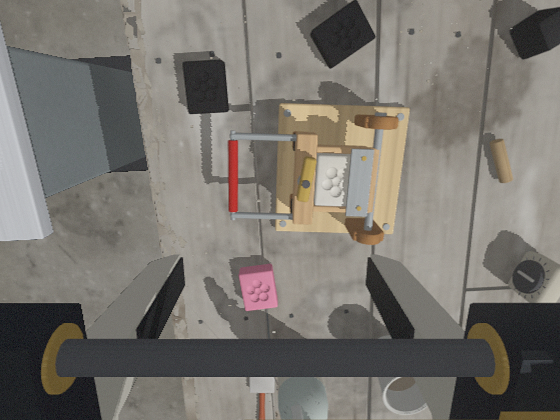

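The wrist view shows the button running from (311,160) to (303,200), so it is about 0.1 rad closed. The pivot is at (306,184) and the bar at (235,178). I'll descend and refine.

Emit:
carry_out(
  rows=[
    [[0.5,0.037,-0.011,-0.15,0,0,-7],[0.5,0.037,-0.011,-0.15,0,0,-7],[0.5,0.037,-0.011,-0.15,0,0,-7],[0.5,0.037,-0.011,-0.15,0,0,-7],[0.5,0.037,-0.011,-0.15,0,0,-7]],
  ],
)

```text
time: 4.25
tcp_pos: [534.7, -78.3, 148.0]
eef_rot: [-2.407, -2.016, 0.004]
wrist_force: [-0.0, -0.3, -0.3]
opening: 0.617
grasp_force: 0.0
```

```bash
python3 look.py w2.png
```

```text
4.25 [534.7  -78.31 148.01] [-0.31  0.47  0.49  2.08 -0.36  0.67  0.25] [-0.02 -0.34 -0.28] 0.6165771573763246
[[ 0.18  0.98 -0.  ]
 [ 0.98 -0.18 -0.  ]
 [-0.   -0.   -1.  ]]
cam [549.43   3.21 343.53]
stand_hinge 0.82 [375.  199.4] [615.21 -85.69  62.  ]
grip_bar 0.61 [171. 218.] [447.76 -72.08  62.  ]
turn_pivot 0.72 [273.6 214.8] [533.2  -77.21  84.5 ]
turn_tip 0.81 [275.  176.5] [539.43 -48.38  84.5 ]
sprig_mould 0.87 [318.1 195.1] [571.19 -77.6   49.  ]
sprig_mould 0.82 [238.9 345.4] [ 474.19 -213.4    49.  ]
```

View pics/w2.png

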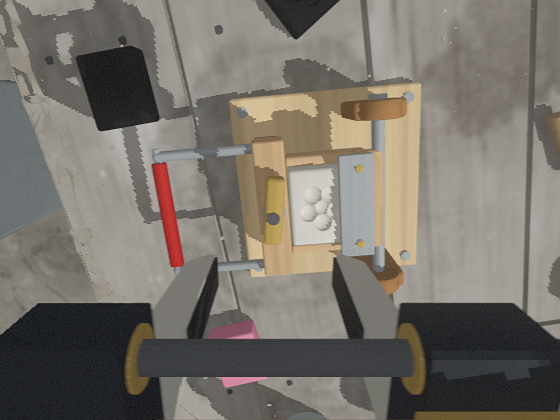

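The button is seen at (275,178) to (272,243), with its pivot at (273,217), right under the tool. I'll descend straight and grip.

Emit:
carry_out(
  rows=[
    [[0.5,0,0,-0.035,0,0,0],[0.5,0,0,-0.055,0,0,0],[0.5,0,0,-0.066,0,0,0],[0.5,0,0,-0.066,0,0,0],[0.9,0,0,-0.066,0,0,0],[0.9,0,0,-0.066,0,0,0],[0.9,0,0,-0.066,0,0,0],[0.9,0,0,-0.066,0,0,0],[0.9,0,0,-0.066,0,0,0]],
  ],
  newtons=10,
)

```text
time: 5.5
tcp_pos: [535.5, -78.4, 82.8]
eef_rot: [2.408, 2.017, 0.001]
wrist_force: [0.9, 0.3, 0.4]
opening: 0.127
grasp_force: 0.0
```

Emit:
carry_out(
  rows=[
    [[1,0,0,0,0,0,0],[1,0,0,0,0,0,0]],
  ],
)

```text
time: 5.7
tcp_pos: [535.3, -78.4, 82.5]
eef_rot: [2.408, 2.017, -0.0]
wrist_force: [0.1, 0.8, -0.4]
opening: 0.012
grasp_force: 0.0
```

```bash
python3 look.py w3.png
```

```text
5.7 [535.35 -78.37  82.52] [-0.24  0.57  0.41  2.13 -0.44  0.52  0.32] [ 0.1   0.81 -0.45] 0.012315708232518768
[[ 0.18  0.98 -0.  ]
 [ 0.98 -0.18 -0.  ]
 [-0.   -0.   -1.  ]]
cam [549.48   3.07 278.12]
stand_hinge 0.89 [404.2 227.6] [617.26 -87.03  62.  ]
grip_bar 0.55 [140.8 246.5] [447.78 -70.01  62.  ]
turn_pivot 0.65 [270.5 250. ] [532.34 -77.84  84.5 ]
turn_pivot 0.64 [376.  199.1] [595.9  -57.94  84.5 ]
turn_tip 0.89 [275.  201.2] [540.13 -49.22  84.5 ]
sprig_mould 0.83 [88.4 91.6] [439.19  28.83  49.  ]
sprig_mould 0.81 [328.3 221.6] [571.28 -79.16  49.  ]
```

View pics/w3.png

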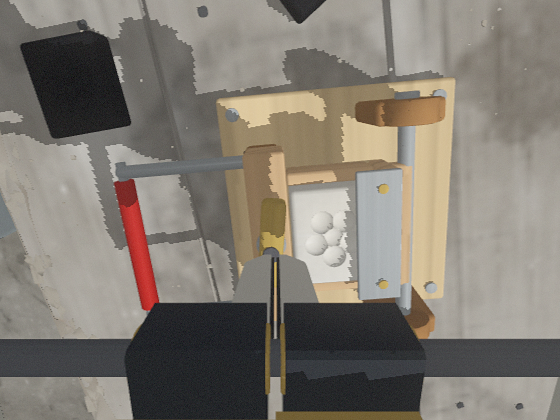

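Run:
```python
from h import *
np.set_printoptions(precision=2,suppress=True)
s=state();v=snap('wrist');f=grab_frame('wrist');print(f['hand_eye'],v['F'],v['c'])
R_=R.from_rotvec(s['eef_rot']).as_matrix();t=np.array(s['tcp_pos'])
for d in(0,-19,-65): print(d,proj(v,t+R_@[0,0,d]))
for p in((534,-78.3,91.5),(534,-78.3,77.5),(534,-78.3,62)):print(proj(v,p))
v=snap('scene');cv2.imwrite('pics/s3.png',cv2.resize(v['im'][150:270,220:380],None,fx=5,fy=5,interpolation=2)[:600,:800])
for n in('turn_pivot','turn_tip'):print(n,place_of(n,'scene')[:1])
print('tcp',(proj(v,t)-[220,150])*5, (proj(v,(534,-78.3,91.5))-[220,150])*5)
```

```text
[[  -0.     -0.96   -0.29   82.65]
 [   1.     -0.     -0.     -0.38]
 [   0.     -0.29    0.96 -195.61]
 [   0.      0.      0.      1.  ]] 358.44279310014656 (274.88006629219126, 212.56317272551885)
0 [275.72 248.65]
-19 [275.78 262.45]
-65 [276.   309.75]
[273.38 255.08]
[273.48 245.6 ]
[273.58 236.38]
turn_pivot [{'position': [307.4, 207.1], 'confidence': 0.65}]
turn_tip [{'position': [301.1, 213.2], 'confidence': 0.55}]
tcp [435.86 307.6 ] [437.37 298.07]
```

View pics/s3.png

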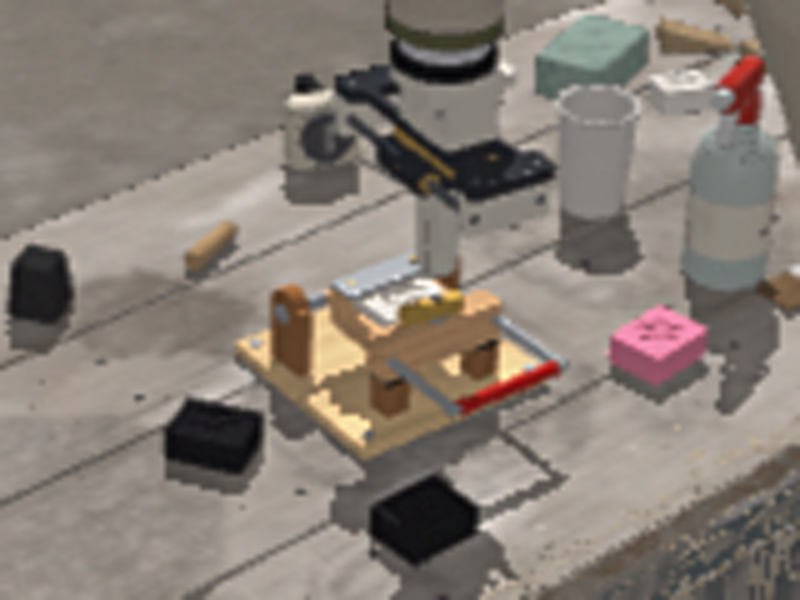

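The fingers shut on nothing. In the images the fingertips appear above the brass (wrist tip at about row 256, while the TCP projects to row 249), so the height is off. I'll probe down gently.

Emit:
carry_out(
  rows=[
    [[1,0,0,-0.001,0,0,0],[1,0,0,-0.002,0,0,0],[1,0,0,-0.003,0,0,0]],
  ],
)

```text
time: 6.6
tcp_pos: [535.3, -78.4, 79.4]
eef_rot: [-2.408, -2.017, 0.0]
wrist_force: [1.1, -1.1, 0.2]
opening: 0.005
grasp_force: 0.0
```

Emit:
carry_out(
  rows=[
    [[1,0,0,-0.001,0,0,0],[1,0,0,-0.002,0,0,0]],
  ],
)

```text
time: 6.8
tcp_pos: [535.3, -78.4, 77.4]
eef_rot: [-2.409, -2.017, 0.0]
wrist_force: [0.3, 0.6, -0.7]
opening: 0.005
grasp_force: 0.0
```

Run:
```python
from h import *
np.set_printoptions(precision=2,suppress=True)
s=state();v=snap('wrist','w4.png');t=np.array(s['tcp_pos'])
a=cv2.resize(v['im'][170:310,190:360],None,fx=3,fy=3,interpolation=2)
u=snap('top');print((proj(u,t)-[270,195])*5,(proj(u,(534,-78.3,91.5))-[270,195])*5)
b=cv2.resize(u['im'][195:275,270:340],None,fx=5,fy=5,interpolation=2)
b=cv2.resize(b,(350,420)) if 0 else b[:420]
cv2.imwrite('pics/c4.png',cv2.hconcat([a[:400,:450],b[:400]]))
```

```text
[157.83 159.79] [159.31 159.97]
```

View pics/c4.png

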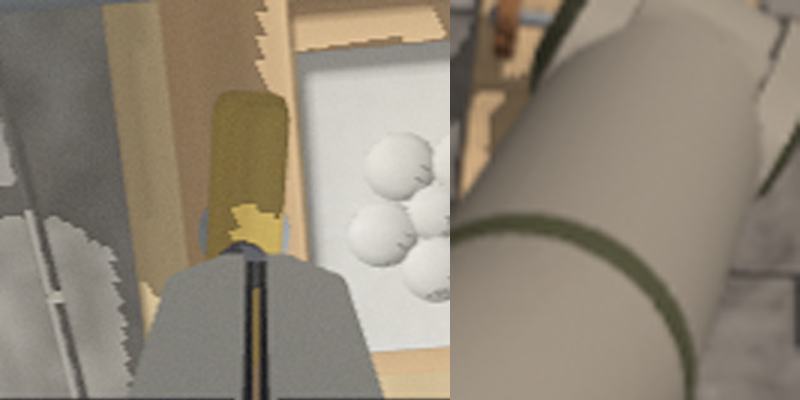

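The real finger ends sit about 20 mm above the reported TCP. Both the wrist view (end at row 253) and the scene view agree. I'll keep probing for the button's top.

Emit:
carry_out(
  rows=[
    [[1,0,0,-0.001,0,0,0],[1,0,0,-0.002,0,0,0],[1,0,0,-0.003,0,0,0]],
  ],
)

```text
time: 7.2
tcp_pos: [535.3, -78.4, 74.4]
eef_rot: [2.408, 2.017, -0.0]
wrist_force: [-0.1, -0.4, -0.4]
opening: 0.005
grasp_force: 0.0
```

Emit:
carry_out(
  rows=[
    [[1,0,0,-0.001,0,0,0],[1,0,0,-0.0015,0,0,0]],
  ],
)

```text
time: 7.4
tcp_pos: [535.3, -78.4, 72.9]
eef_rot: [-2.409, -2.017, 0.0]
wrist_force: [0.7, 0.5, -0.9]
opening: 0.004
grasp_force: 0.0
```

Emit:
carry_out(
  rows=[
    [[1,0,0,-0.001,0,0,0],[1,0,0,-0.0015,0,0,0]],
  ],
)

```text
time: 7.6
tcp_pos: [535.4, -78.4, 71.4]
eef_rot: [-2.409, -2.017, 0.0]
wrist_force: [0.3, -0.4, 0.4]
opening: 0.002
grasp_force: 0.0
```

Emit:
carry_out(
  rows=[
    [[1,0,0,-0.001,0,0,0],[1,0,0,-0.0015,0,0,0]],
  ],
)

```text
time: 7.8
tcp_pos: [535.3, -78.4, 69.9]
eef_rot: [-2.409, -2.017, 0.0]
wrist_force: [0.5, -0.3, -0.5]
opening: 0.006
grasp_force: 0.0
```

Emit:
carry_out(
  rows=[
    [[1,0,0,-0.001,0,0,0],[1,0,0,-0.0015,0,0,0]],
  ],
)

```text
time: 8.0
tcp_pos: [535.3, -78.4, 68.4]
eef_rot: [-2.408, -2.017, 0.0]
wrist_force: [0.1, -0.1, 0.1]
opening: 0.01
grasp_force: 0.0
```

Emit:
carry_out(
  rows=[
    [[1,0,0,-0.001,0,0,0],[1,0,0,-0.0015,0,0,0]],
  ],
)

```text
time: 8.2
tcp_pos: [535.3, -78.4, 66.9]
eef_rot: [2.408, 2.017, -0.0]
wrist_force: [1.3, 0.3, 0.3]
opening: 0.004
grasp_force: 0.0
```

Emit:
carry_out(
  rows=[
    [[1,0,0,-0.001,0,0,0],[1,0,0,-0.0015,0,0,0]],
  ],
)

```text
time: 8.4
tcp_pos: [535.4, -78.4, 65.4]
eef_rot: [2.408, 2.017, -0.0]
wrist_force: [-0.4, 0.1, 0.7]
opening: 0.002
grasp_force: 0.0
```

Emit:
carry_out(
  rows=[
    [[1,0,0,-0.001,0,0,0],[1,0,0,-0.0015,0,0,0]],
  ],
)

```text
time: 8.6
tcp_pos: [535.3, -78.4, 63.9]
eef_rot: [-2.408, -2.017, 0.0]
wrist_force: [0.6, -0.5, -0.3]
opening: 0.006
grasp_force: 0.0
```

Run:
```python
from h import *
np.set_printoptions(precision=2,suppress=True)
s=state();v=snap('wrist');t=np.array(s['tcp_pos'])
for n in('turn_pivot','turn_tip','grip_bar','stand_hinge'):print(n,[(r['position'],r['confidence']) for r in place_of(n,'wrist')[:1]])
a=cv2.resize(v['im'],(533,400),interpolation=3)
u=snap('scene');print((proj(u,t)-[270,170])*6)
for n in('turn_pivot','turn_tip'):print(n,place_of(n,'scene')[:1])
b=cv2.resize(u['im'][170:237,275:319],None,fx=6,fy=6,interpolation=2)
cv2.imwrite('pics/c5.png',cv2.hconcat([a,b[:400,:264]]))
```

```text
turn_pivot [([273.1, 264.3], 0.66)]
turn_tip [([272.4, 264.4], 0.65)]
grip_bar [([127.5, 257.2], 0.69)]
stand_hinge [([415.5, 237.0], 0.79)]
[222.06 274.4 ]
turn_pivot [{'position': [361.3, 205.5], 'confidence': 0.74}]
turn_tip [{'position': [302.3, 214.6], 'confidence': 0.41}]
```

View pics/c5.png

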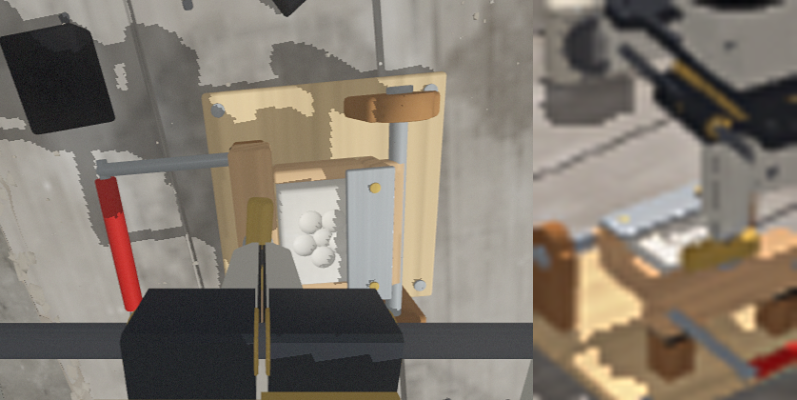

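The scene crop now shows the finger end at about (728,238), just above the button top (row ~242). Contact should be close.

Emit:
carry_out(
  rows=[
    [[1,0,0,-0.001,0,0,0],[1,0,0,-0.0015,0,0,0]],
  ],
)

```text
time: 9.2
tcp_pos: [535.4, -78.4, 62.4]
eef_rot: [-2.408, -2.017, 0.0]
wrist_force: [-0.2, -0.1, 3.4]
opening: 0.002
grasp_force: 1.7
```

Emit:
carry_out(
  rows=[
    [[1,0,0,-0.001,0,0,0],[1,0,0,-0.0015,0,0,0]],
  ],
)

```text
time: 9.4
tcp_pos: [535.5, -78.4, 62.1]
eef_rot: [-2.409, -2.017, -0.002]
wrist_force: [-4.4, 1.4, 25.0]
opening: 0.003
grasp_force: 12.2
```

Emit:
carry_out(
  rows=[
    [[1,0,0,-0.001,0,0,0],[1,0,0,-0.0015,0,0,0]],
  ],
)

```text
time: 9.6
tcp_pos: [535.5, -78.4, 61.8]
eef_rot: [-2.409, -2.016, -0.004]
wrist_force: [-7.9, 1.7, 42.7]
opening: 0.008
grasp_force: 21.2
```

Contact at reported z = 62.5, so the true finger ends are 29 mm above the reported TCP. I'll lift, open, straddle with the tips at about 80.5 mm, and grip.

Emit:
carry_out(
  rows=[
    [[0.5,0,0,0.02,0,0,0],[0.5,0,0,0.02,0,0,0],[0.5,0,0,0.02,0,0,0],[0.5,0,0,0.02,0,0,0],[0.5,0,0,0.02,0,0,0],[0.5,0,0,0.002,0,0,0],[0.5,0,0,-0.0075,0,0,0],[0.5,0,0,-0.0075,0,0,0],[1,0,0,-0.0075,0,0,0],[1,0,0,-0.0075,0,0,0]],
  ],
)

```text
time: 10.6
tcp_pos: [535.5, -78.5, 52.3]
eef_rot: [2.408, 2.017, 0.0]
wrist_force: [0.6, -0.3, 0.9]
opening: 0.376
grasp_force: 0.0
```

Emit:
carry_out(
  rows=[
    [[1,0,0,0,0,0,0],[1,0,0,0,0,0,0],[1,0,0,0,0,0,0],[1,0,0,0,0,0,0]],
  ],
  newtons=12,
)

```text
time: 11.0
tcp_pos: [533.1, -78.1, 52.1]
eef_rot: [-2.406, -2.015, 0.003]
wrist_force: [-6.1, -0.0, 5.8]
opening: 0.148
grasp_force: 12.0
```

Gripped: 13.8 mm, which matches the button. Now I turn it clockwise.

Emit:
carry_out(
  rows=[
    [[1,-0.0023,0,0,0,0,-7],[1,-0.0023,0,0,0,0,-14],[1,-0.0023,0,0,0,0,-21],[1,-0.0023,0,0,0,0,-28],[1,-0.0023,0,0,0,0,-35],[1,-0.0023,0,0,0,0,-42],[1,-0.0023,0,0,0,0,-49],[1,-0.0023,0,0,0,0,-56],[1,-0.0023,0,0,0,0,-63],[1,-0.0023,0,0,0,0,-70]],
  ],
)

```text
time: 12.0
tcp_pos: [532.7, -77.8, 52.2]
eef_rot: [-3.129, -0.264, 0.001]
wrist_force: [-1.5, 0.5, 0.6]
opening: 0.147
grasp_force: 12.0
```

Emit:
carry_out(
  rows=[
    [[1,0,0,0,0,0,-5],[1,0,0,0,0,0,-9],[1,0,0,0,0,0,-12],[1,0,0,0,0,0,-14],[1,0,0,0,0,0,-15]],
  ],
)

```text
time: 12.5
tcp_pos: [532.7, -77.7, 52.1]
eef_rot: [-3.137, 0.141, 0.001]
wrist_force: [-3.5, 3.1, 5.3]
opening: 0.148
grasp_force: 12.0
```

Run:
```python
from h import *
np.set_printoptions(precision=3,suppress=True)
s=state();print(s['wrist_force'],s['wrist_torque'],s['joints'],s['opening'],s['tcp_pos']);M=R.from_rotvec(s['eef_rot']).as_matrix();print(M[:,2],np.degrees(np.arctan2(M[1,1],M[0,1])))
```

```text
[-3.467  3.14   5.325] [0.739 0.734 0.099] [-0.453  0.722  0.771  2.17  -0.919  0.62  -0.665] 0.1484269206549138 [532.716 -77.68   52.113]
[-0.001  0.001 -1.   ] -95.13301797391917
```

Emit:
carry_out(
  rows=[
    [[1,0,0,0,0,0,-2],[1,0,0,0,0,0,-4],[1,0,0,0,0,0,-4]],
  ],
)

```text
time: 12.8
tcp_pos: [532.9, -77.8, 52.0]
eef_rot: [-3.131, 0.251, 0.001]
wrist_force: [-2.5, 4.6, 6.8]
opening: 0.154
grasp_force: 12.5
```

Run:
```python
from h import *
np.set_printoptions(precision=3,suppress=True)
s=state();print(s['wrist_force'],s['wrist_torque'],s['opening'],s['tcp_pos']);M=R.from_rotvec(s['eef_rot']).as_matrix();print(M[:,2],np.degrees(np.arctan2(M[1,1],M[0,1])))
```

```text
[-2.493  4.616  6.763] [1.096 0.716 0.207] 0.15423140034246707 [532.903 -77.754  52.02 ]
[-0.     0.001 -1.   ] -99.18069550823455
```

The torque has risen and the pads are being levered open, so the button is at its stop. I'll release, lift, turn back and check.

Emit:
carry_out(
  rows=[
    [[0.5,0,0,0,0,0,0],[0.5,0,0,0,0,0,0],[0.5,0,0,0,0,0,0],[0.5,0,0,0.03,0,0,0],[0.5,0,0,0.06,0,0,0],[0.5,0,0,0.1,0,0,8],[0.5,0,0,0.12,0,0,16],[0.5,-0.02,0,0.12,0,0,24],[0.5,-0.04,0,0.12,0,0,32],[0.5,-0.06,0.008,0.12,0,0,40]],
  ],
)

```text
time: 13.8
tcp_pos: [472.6, -71.5, 172.3]
eef_rot: [3.025, 0.842, 0.002]
wrist_force: [-0.8, 0.5, 0.7]
opening: 0.498
grasp_force: 0.0
```

Emit:
carry_out(
  rows=[
    [[0.5,-0.025,0,-0.02,0,0,8],[0.5,-0.025,0,-0.02,0,0,16],[0.5,-0.025,0,-0.02,0,0,24],[0.5,-0.025,0,-0.02,0,0,32],[0.5,-0.025,0,-0.02,0,0,40],[0.5,-0.025,0,-0.02,0,0,48],[0.5,-0.025,0,-0.02,0,0,54],[0.5,-0.025,0,-0.02,0,0,54]],
  ],
)

```text
time: 14.6
tcp_pos: [448.2, -70.9, 152.2]
eef_rot: [2.317, 2.12, 0.001]
wrist_force: [0.4, -0.1, 0.3]
opening: 0.501
grasp_force: 0.0
```

```bash
python3 look.py w6.png
```

```text
14.6 [448.23 -70.91 152.15] [-0.35  0.37  0.52  2.26 -0.34  0.58  0.33] [ 0.37 -0.1   0.28] 0.5013184213856215
[[ 0.09  1.    0.  ]
 [ 1.   -0.09 -0.  ]
 [ 0.    0.   -1.  ]]
cam [455.06  11.48 347.77]
stand_hinge 0.64 [478.8 207.3] [616.43 -86.92  62.  ]
grip_bar 0.58 [276.1 204.6] [448.92 -69.58  62.  ]
turn_pivot 0.74 [387.8 212.9] [534.37 -77.46  84.5 ]
turn_pivot 0.42 [478.6 206.4] [603.52 -78.43  84.5 ]
turn_tip 0.74 [426.9 214.7] [564.37 -81.61  84.5 ]
sprig_mould 0.62 [304.7 339.8] [ 464.42 -212.89   49.  ]
sprig_mould 0.61 [229.5  79.2] [421.31  31.57  49.  ]
```

View pics/w6.png

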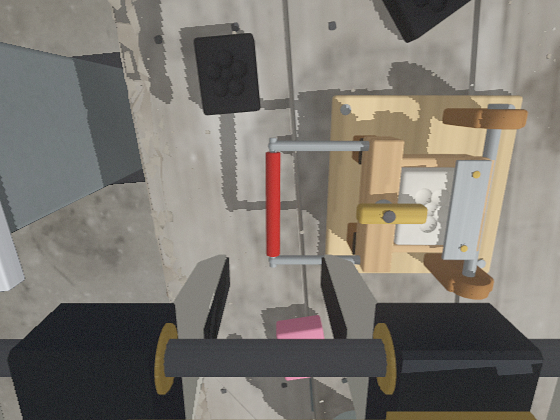

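The button is locked: it runs from (360,212) to (426,214), pointing to the hinge over the mould. The bar is at (274,204). I'll descend on the bar and grip.

Emit:
carry_out(
  rows=[
    [[0.5,0,0.001,-0.045,0,0,0],[0.5,0,0.001,-0.09,0,0,0],[0.5,0,0.001,-0.115,0,0,0],[0.5,0,0.001,-0.131,0,0,0],[0.5,0,0.001,-0.131,0,0,0],[1,0,0.001,-0.131,0,0,0],[1,0,0.001,-0.131,0,0,0],[1,0,0.001,-0.131,0,0,0],[1,0,0.001,-0.131,0,0,0],[1,0,0.001,-0.131,0,0,0]],
  ],
  newtons=25,
)

```text
time: 15.95
tcp_pos: [446.5, -69.0, 21.3]
eef_rot: [-2.317, -2.119, 0.002]
wrist_force: [-3.2, -1.5, 2.1]
opening: 0.122
grasp_force: 24.4
```

Emit:
carry_out(
  rows=[
    [[1,0,0,0,0,0,0],[1,0,0,0,0,0,0]],
  ],
)

```text
time: 16.15
tcp_pos: [446.6, -69.0, 21.2]
eef_rot: [-2.317, -2.119, 0.001]
wrist_force: [-4.4, 0.5, 8.2]
opening: 0.12
grasp_force: 25.0
```

Gripped the bar (about 11.2 mm). Next, a table for the arc.

Run:
```python
import numpy as np
t=np.radians(np.linspace(0,90,41));k=np.array([.1712,-.0167])
for i in range(4):
    r=[]
    for j in range(1,11):
        a,b=t[10*i],t[10*i+j]
        d=np.r_[k*(np.cos(a)-np.cos(b)),.172*(np.sin(b)-np.sin(a))]
        if i==0: d[0]-=.0018*min(1,j/3)
        r.append([1]+[round(x,4) for x in d]+[0,0,0])
    print(r)
```

```text
[[1, np.float64(-0.0005), np.float64(-0.0), np.float64(0.0068), 0, 0, 0], [1, np.float64(-0.0007), np.float64(-0.0001), np.float64(0.0135), 0, 0, 0], [1, np.float64(-0.0006), np.float64(-0.0001), np.float64(0.0202), 0, 0, 0], [1, np.float64(0.0003), np.float64(-0.0002), np.float64(0.0269), 0, 0, 0], [1, np.float64(0.0015), np.float64(-0.0003), np.float64(0.0336), 0, 0, 0], [1, np.float64(0.0029), np.float64(-0.0005), np.float64(0.0402), 0, 0, 0], [1, np.float64(0.0046), np.float64(-0.0006), np.float64(0.0467), 0, 0, 0], [1, np.float64(0.0066), np.float64(-0.0008), np.float64(0.0532), 0, 0, 0], [1, np.float64(0.0088), np.float64(-0.001), np.float64(0.0595), 0, 0, 0], [1, np.float64(0.0112), np.float64(-0.0013), np.float64(0.0658), 0, 0, 0]]
[[1, np.float64(0.0027), np.float64(-0.0003), np.float64(0.0062), 0, 0, 0], [1, np.float64(0.0056), np.float64(-0.0005), np.float64(0.0123), 0, 0, 0], [1, np.float64(0.0088), np.float64(-0.0009), np.float64(0.0182), 0, 0, 0], [1, np.float64(0.0122), np.float64(-0.0012), np.float64(0.024), 0, 0, 0], [1, np.float64(0.0158), np.float64(-0.0015), np.fl
[... 1194 characters left out ...]
p.float64(0.0025), 0, 0, 0], [1, np.float64(0.0126), np.float64(-0.0012), np.float64(0.0047), 0, 0, 0], [1, np.float64(0.019), np.float64(-0.0019), np.float64(0.0066), 0, 0, 0], [1, np.float64(0.0255), np.float64(-0.0025), np.float64(0.0083), 0, 0, 0], [1, np.float64(0.0321), np.float64(-0.0031), np.float64(0.0098), 0, 0, 0], [1, np.float64(0.0387), np.float64(-0.0038), np.float64(0.011), 0, 0, 0], [1, np.float64(0.0454), np.float64(-0.0044), np.float64(0.0119), 0, 0, 0], [1, np.float64(0.0521), np.float64(-0.0051), np.float64(0.0126), 0, 0, 0], [1, np.float64(0.0588), np.float64(-0.0057), np.float64(0.013), 0, 0, 0], [1, np.float64(0.0655), np.float64(-0.0064), np.float64(0.0131), 0, 0, 0]]
```

Emit:
carry_out(
  rows=[
    [[1,-0.0005,0,0.0068,0,0,0],[1,-0.0007,-0.0001,0.0135,0,0,0],[1,-0.0006,-0.0001,0.0202,0,0,0],[1,0.0003,-0.0002,0.0269,0,0,0],[1,0.0015,-0.0003,0.0336,0,0,0],[1,0.0029,-0.0005,0.0402,0,0,0],[1,0.0046,-0.0006,0.0467,0,0,0],[1,0.0066,-0.0008,0.0532,0,0,0],[1,0.0088,-0.001,0.0595,0,0,0],[1,0.0112,-0.0013,0.0658,0,0,0]],
  ],
  newtons=30,
)

```text
time: 17.15
tcp_pos: [459.7, -70.4, 87.3]
eef_rot: [-2.318, -2.121, -0.001]
wrist_force: [2.0, 7.0, -2.7]
opening: 0.12
grasp_force: 30.0
```

Emit:
carry_out(
  rows=[
    [[1,0.0027,-0.0003,0.0062,0,0,0],[1,0.0056,-0.0005,0.0123,0,0,0],[1,0.0088,-0.0009,0.0182,0,0,0],[1,0.0122,-0.0012,0.024,0,0,0],[1,0.0158,-0.0015,0.0297,0,0,0],[1,0.0197,-0.0019,0.0353,0,0,0],[1,0.0237,-0.0023,0.0407,0,0,0],[1,0.028,-0.0027,0.0459,0,0,0],[1,0.0325,-0.0032,0.0509,0,0,0],[1,0.0371,-0.0036,0.0558,0,0,0]],
  ],
)

```text
time: 18.15
tcp_pos: [496.6, -73.7, 143.0]
eef_rot: [-2.318, -2.12, -0.001]
wrist_force: [1.1, 6.4, -3.1]
opening: 0.115
grasp_force: 30.0
```

Emit:
carry_out(
  rows=[
    [[1,0.0048,-0.0005,0.0047,0,0,0],[1,0.0099,-0.001,0.0092,0,0,0],[1,0.0151,-0.0015,0.0135,0,0,0],[1,0.0204,-0.002,0.0175,0,0,0],[1,0.0259,-0.0025,0.0214,0,0,0],[1,0.0316,-0.0031,0.025,0,0,0],[1,0.0374,-0.0036,0.0284,0,0,0],[1,0.0433,-0.0042,0.0316,0,0,0],[1,0.0494,-0.0048,0.0346,0,0,0],[1,0.0555,-0.0054,0.0373,0,0,0]],
  ],
)

```text
time: 19.15
tcp_pos: [551.9, -78.6, 180.2]
eef_rot: [-2.317, -2.12, -0.001]
wrist_force: [-0.0, 6.0, -1.8]
opening: 0.119
grasp_force: 30.0
```

Emit:
carry_out(
  rows=[
    [[1,0.0063,-0.0006,0.0025,0,0,0],[1,0.0126,-0.0012,0.0047,0,0,0],[1,0.019,-0.0019,0.0066,0,0,0],[1,0.0255,-0.0025,0.0083,0,0,0],[1,0.0321,-0.0031,0.0098,0,0,0],[1,0.0387,-0.0038,0.011,0,0,0],[1,0.0454,-0.0044,0.0119,0,0,0],[1,0.0521,-0.0051,0.0126,0,0,0],[1,0.0588,-0.0057,0.013,0,0,0],[1,0.063,-0.006,0.0131,0,0,0]],
  ],
)

```text
time: 20.15
tcp_pos: [615.7, -84.3, 193.5]
eef_rot: [-2.317, -2.121, -0.002]
wrist_force: [0.9, 6.8, 1.5]
opening: 0.119
grasp_force: 30.0
```

Emit:
carry_out(
  rows=[
    [[1,0.0015,-0.0002,0,0,0,0],[1,0.0025,-0.0004,0,0,0,0],[1,0.0025,-0.0004,0,0,0,0],[1,0.0025,-0.0004,0,0,0,0],[1,0.0025,-0.0004,0,0,0,0]],
  ],
)

```text
time: 20.65
tcp_pos: [617.9, -84.5, 193.5]
eef_rot: [-2.317, -2.12, -0.003]
wrist_force: [1.2, 7.2, 2.5]
opening: 0.121
grasp_force: 30.0
```

Run:
```python
from h import *
np.set_printoptions(precision=2,suppress=True)
s=state();print(s['time'],s['tcp_pos'],s['wrist_force'],s['opening'],s['grasp_force'],s['qd'])
u=snap('scene')
print(find_in('grip_bar','scene')[:1],place_of('sprig_mould','scene')[:2])
cv2.imwrite('pics/end.png',cv2.resize(u['im'][130:270,210:390],None,fx=4,fy=4,interpolation=2))
```

```text
20.65 [617.85 -84.53 193.51] [1.19 7.2  2.55] 0.12058889593131568 29.99955028295517 [-0. -0.  0.  0. -0. -0.  0.]
[{'extent': [293.8, 165.7, 17.6, 3.8], 'confidence': 0.43}] [{'position': [350.3, 219.4], 'confidence': 0.77}, {'position': [305.0, 253.6], 'confidence': 0.6}]
```

View pics/end.png

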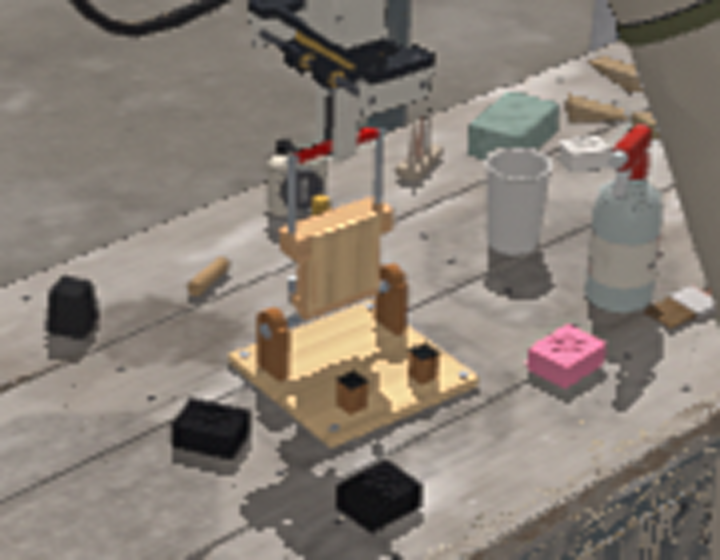

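The carrier stands upright with the bar at (335,145) in the crop, gripped and still. The bystanders are untouched, so I'm handing in.

```bash
python3 -c "
from cell import job_done; print(job_done())"
```

```text
the job is handed in; nothing more can be done
None
```

The turnbutton is turned to its stop over the mould. The carrier is held still, upright at the balance point by its red bar, still gripped. The job was handed in at about 21 s of 54 s; no verdict came back.

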